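Clamp the stainless transfer tube in its pipe clamp

TASK

Two open pipe clamps stand on the lab bench. On the one that holds the stainless steel tube, swing the hinged top half over the tube until it is fully shut, and then swing its bolt up fully into the slot; the tube stays where it lies. Do not touch the clamp with the blue plastic tube.

Things in the scene. Friction and masses are not known exactly. Their poses are not given: they have to be found in the camera images.
- clamp: Pipe clamp holding the steel tube, fixed to the bench: dark base plate 100 mm (x) by 160 mm (y), 12 mm thick, grey lower half, green hinged top half, swing bolt with black ball knob. Origin on the bench under the middle of the clamp; x along the tube, z up; tube axis at z 65 mm. Hinge of the top half: y +45, z 65 mm; of the bolt: y -60, z 30 mm; both hinge lines parallel to x.
- jaw (a joint): Angle of that clamp's top half, 50 mm wide: 0 shut (stop), 1.57 upright, more leans away from the tube, limit 1.85. Shut: arch of 35 mm outer radius about the tube, then a flat lug from y -30 to -72 mm (117 mm from the hinge), top z 79, underside 67 mm, slotted 16 mm wide at x 0 from y -48 mm outwards. Stiff hinge, stays where left; about 3 N at the lug moves it.
- bolt (a joint): Angle of that clamp's swing bolt: 0 upright in the slot (stop), grows leaning out to the clamp's -y side, limit 1.2. 10 mm steel shank; black ball knob of 34 mm diameter, its centre 68 mm from the pivot; upright its underside is 2 mm above the shut lug. Stiff, stays where left; about 2 N along the arc moves it. Bolt and top half do not stop each other.
- steel_tube_center (a point): Centre of the stainless steel tube lying loose in the clamp's lower half: 50 mm diameter, 200 mm long, a 64 mm flange at each end, about 0.3 kg. x along the tube.
- spare_clamp: The other clamp, same build and also open, with a blue plastic tube in it; leave it alone. Origin and axes as for the first clamp. Its top half stands up to 190 mm above the bench; its bolt leans out up to 75 mm beyond the bolt pivot.
There are look-alikes about, which are no part of the job. Leave any orange look-alike of the clamp alone.

How it is judged:
By the outcome, as a careful person would: the job done as asked, in the order asked, and still so for the second after the job is handed in, with the robot touching nothing.
It also fails if it takes over 53 s, if anything falls off the work surface, if the arm or the gripper's body presses on something with over 40 N, if the wrist force passes 120 N, or if a joint passes its speed limit or range.

ROBOT

A 6-joint arm with a two-finger parallel gripper is mounted at the origin on the work surface. World frame = base frame: x ahead of the robot, y to its left, z up, the work surface at z = 0. Lengths are in mm, angles in rad, forces in N, time in s.
With the tool pointing down it reaches from about 400 to 925 mm from the base axis. Payload 12.5 kg.
Tool frame: the origin (TCP) lies at the centre of the arm's flange, where the gripper is bolted on; the fingertips stand 190 mm ahead of it and the grasp point (between the pads) lies 171 mm ahead of it; z points along the fingers, y is the line along which they close (so a half turn about z gives the same grasp; the last joint's range is limited). The gripper opens to 95 mm and grips with 3 to 60 N. Pads are 20 mm wide; open, the fingers measure 119 mm over their backs; the gripper's body (75 mm by 180 mm) begins 59 mm behind the grasp point.
Start: joints at [-1.263, 0.491, 1.559, -0, 1.092, -0.106], TCP at [251.326, -572.241, 404.761] pointing down, gripper open.
Joint ranges: [-3.1, 3.1], [-0.84, 2.19], [0.05, 2.79], [-1.13, 4.28], [0.06, 2.93], [-2.69, 2.69]. Speed limits (rad/s): [2.22, 2.22, 2.79, 3.14, 3.14, 3.14].

INTERFACE

Orientations are given as [roll, pitch, yaw] about the fixed x, y, z axes, in that order (R = Rz(yaw) Ry(pitch) Rx(roll)).
In Python, from cell import env, read_camera, search_frame, cut_out gives the robot as it stands. The module is installed in compiled form; this text tells all that it offers.
- The arm moves only by the tool move_arm, never from a script. Its argument "commands" is a list of rows, each a list of 3 entries, a list of its own where there are three numbers: the shift along the world's x, y, z normalised to -1 to 1, where 1 is 0.03 m, then the turn about the world's z normalised to -1 to 1, where 1 is 0.08 rad, then the opening, from -1 (shut) to 1 (fully open), so that 0 is half open. A call has 1 to 20 rows; each row shifts and turns the commanded pose from where the row before left it; what a row does not reach is not made up. A row lasts 1/12 s, in which the tool goes at most 41.7 mm and 7.16 degrees, less where a joint would pass 70% of its speed; a pose out of reach is approached as far as the arm can. A call with a number of a shift or a turn outside -1 to 1 is refused whole. A call with a gripper value outside its range is refused whole. The fingers move at their own pace and stop on an object; the grip force is fixed at half the most. Time passes only in rows, so rows that do not move let the fingers close. It gives the time, the measured TCP pose, the force, the opening and the grip force at its end, in the units of the state.
- env.state(): the state, without advancing time (a new reading comes with each control period).
- read_camera(name): name is "scene" or "side" or "wrist"; returns a dict with "image" (384x512x3 uint8, red, green, blue), "fx", "fy", "cx", "cy" (pixels), "D" ([k1, k2, p1, p2, k3] as OpenCV has them; the pictures are not rectified), "rvec" (rotation vector, rad) and "tvec" (3), from world to camera coordinates, as OpenCV has them. Camera axes: x right, y down, z forward; pixel columns grow to the right and rows downward; lengths in mm; the calibration is good to about 2 mm. A picture is of the moment at which its call begins. There is no depth.
- env.job_done(): hands the job in; it is judged then, once.
Trained networks look in a picture, given as the dict that the camera call returned (one of the last four; its "shot" number tells which), for a name from the list of things; names that differ only in an ending like _2 or _b are one class to them, and where a whole thing is asked for, a point or a joint stands for the part that bears it (a point fixed in the world has none). Each returns a list of dicts, best first, with "confidence" (0 to 1); they miss things now and then, are a little off and sometimes report something else, mostly with a low value. They report only what shows in the picture. A call takes as long as a camera call. They do not tell look-alikes from the thing itself.
- search_frame(thing, picture): "at" ([column, row] in pixels, amid what is visible of it).
- cut_out(thing, picture): "region" (384x512 bool, what is visible of it) and "at" ([column, row] in pixels, amid what is visible of it).
The state is a dict: "t": time; "joints": joint angles; "qvel": joint speeds; "tau": joint torques, N m; "eef_pos": TCP position; "tcp_rot": TCP orientation; "ft_force": force on the tool from outside, world axes, zero at the start; "moment": the same for the moment, N m; "opening": opening from 0.0 (shut) to 1.0 (fully open); "grip_force": force on a finger pad.
Only numpy, scipy, OpenCV 4.12 (cv2) and the standard library are available. Lean on these libraries where they do the work, as an engineer would, in place of code of your own. Each camera call takes 0.05 s, during which the arm holds its last target. There are 200 camera calls.

## Working session

There is one attempt and no reset: what is moved stays moved. The work goes in short steps, Python scripts to look and compute and a tool call to move; the robot and the scene stay as the last step left them, time stands still between calls to the robot, and variables do not carry over. Pictures are saved under pics/ and viewed, at most 10 in all, crops included, and the job is handed in when it is done.

Besides the shell and the picture viewer there is one more tool, called after "Emit:" as name([rows], argument=value, ...), one row to a line, values as JSON. move_arm: Moves the arm, as the interface text tells. Its arguments: {"type":"object","properties":{"commands":{"type":"array","items":{"type":"array"}}},"required":["commands"]}

```bash
mkdir -p pics; python3 - <<'E'
from cell import env, read_camera, search_frame, cut_out
import cv2,numpy as np
ims=[]
for n in ["scene","side"]:
    p=read_camera(n); ims.append(p["image"])
    print(n,p["fx"],p["cx"],p["cy"],np.round(p["D"],3),(-cv2.Rodrigues(np.array(p["rvec"]))[0].T@np.array(p["tvec"]).ravel()).round())
    for t in ["clamp","jaw","bolt","steel_tube_center","spare_clamp"]:
        print(t,[(np.round(d["at"]),round(d["confidence"],2)) for d in search_frame(t,p)])
    cv2.imwrite(f"pics/{n}1.png",cv2.resize(p["image"][:,:,::-1],(800,600)))
print(env.state())
E
```

```text
scene 428.29263395305406 250.8307191547255 191.41999922767477 [0.04 0.   0.   0.   0.  ] [1093. -640.  720.]
clamp [(array([168., 300.]), 0.97), (array([301., 168.]), 0.55)]
jaw [(array([163., 279.]), 0.66), (array([321., 133.]), 0.57)]
bolt [(array([136., 283.]), 0.92), (array([280., 162.]), 0.51)]
steel_tube_center [(array([307., 156.]), 0.68)]
spare_clamp [(array([166., 214.]), 0.63)]
side 351.4929879507043 257.5925283436707 194.55852711872248 [-0.103  0.     0.     0.     0.   ] [ 428. -641.  539.]
clamp [(array([350., 328.]), 0.9), (array([253., 161.]), 0.56)]
jaw [(array([248., 119.]), 0.77), (array([356., 298.]), 0.69)]
bolt [(array([357., 327.]), 0.84), (array([250., 160.]), 0.66)]
steel_tube_center [(array([251., 142.]), 0.57)]
spare_clamp [(array([229., 262.]), 0.96)]
{'t': 0.6, 'joints': array([-1.26260940e+00,  4.90910017e-01,  1.55894551e+00,  5.52214415e-06,
        1.09171338e+00, -1.05554614e-01]), 'qvel': array([-0.0010103 , -0.00142411, -0.00085021, -0.00077297,  0.00040496,
        0.00139843]), 'tau': array([-2.02889341e-04, -6.12213492e+01, -2.58361727e+01,  6.92583667e-02,
        4.45701904e-02, -7.27798835e-06]), 'eef_pos': array([ 251.31689738, -572.23115016,  404.73902249]), 'tcp_rot': array([ 3.14156852e+00, -2.37136896e-06,  4.13738997e-01]), 'ft_force': array([-0.32091975,  0.45928664,  1.11837416]), 'moment': array([-0.00815532,  0.01241136,  0.01357957]), 'grip_force': 0.0, 'opening': 1.004474782056332}
```

View pics/scene1.png

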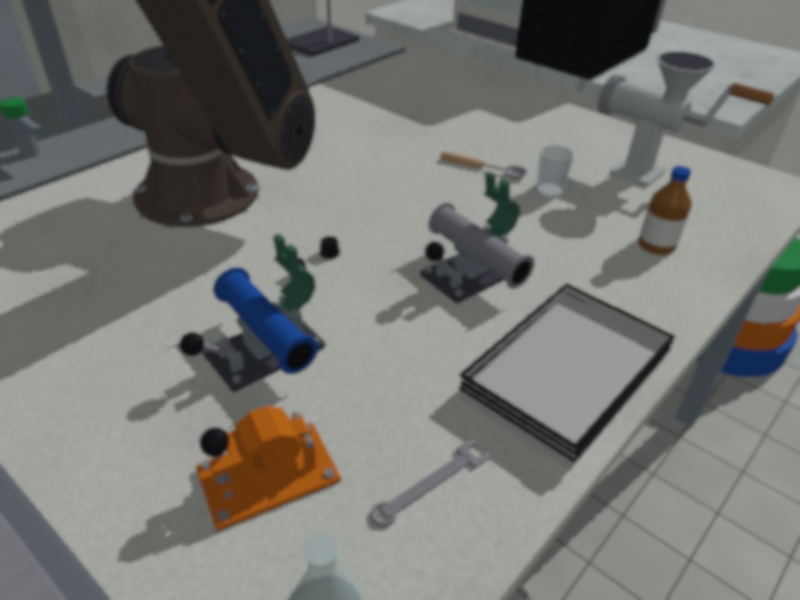

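View pics/side1.png

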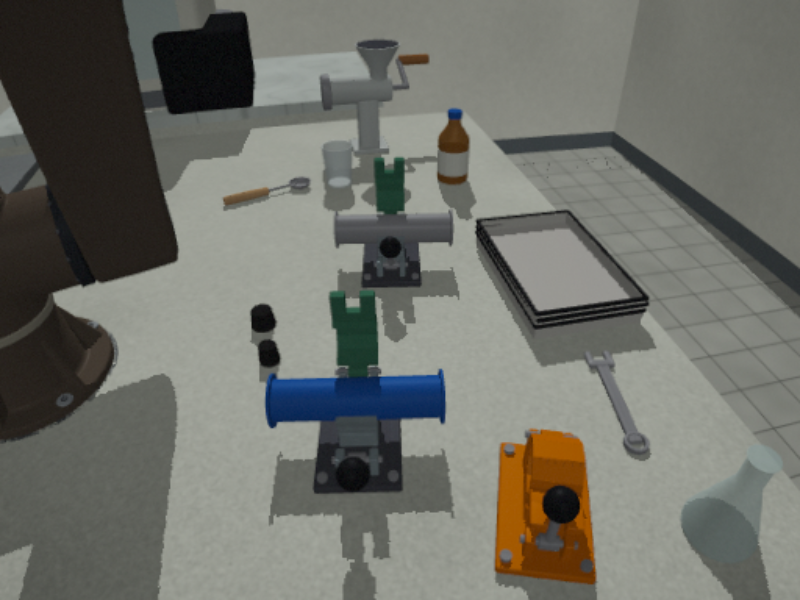

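Steel clamp: scene ≈(301,168) px, side ≈(253,161) px; green half upright, knob toward robot's -y. The blue one lies nearer at scene (166,214). I'll view enlarged crops.

```bash
cat > h.py <<'E'
from cell import env, read_camera, search_frame, cut_out
import cv2,numpy as np
def cam(p):
    K=np.array([[p["fx"],0,p["cx"]],[0,p["fy"],p["cy"]],[0,0,1]]);return K,np.array(p["D"],float),np.array(p["rvec"],float),np.array(p["tvec"],float)
def tri(pa,a,pb,b):
    P=[];u=[]
    for p,x in((pa,a),(pb,b)):
        K,D,r,t=cam(p);R=cv2.Rodrigues(r)[0];P.append(np.c_[R,t.reshape(3)])
        u.append(cv2.undistortPoints(np.array([[x]],float),K,D).reshape(2,1))
    X=cv2.triangulatePoints(P[0],P[1],u[0],u[1]);return (X[:3]/X[3]).ravel()
def proj(p,X):
    K,D,r,t=cam(p);return cv2.projectPoints(np.array(X,float).reshape(-1,3),r,t,K,D)[0].reshape(-1,2)
E
python3 - <<'E'
from h import *
a=read_camera("scene");b=read_camera("side")
cr=[]
for p,(x,y) in((a,(255,100)),(b,(200,90))):
    cr.append(cv2.resize(p["image"][y:y+100,x:x+100,::-1],(600,600),interpolation=cv2.INTER_CUBIC))
cv2.imwrite("pics/s.png",cr[0]);cv2.imwrite("pics/d.png",cr[1])
for t,ia,ib in(("steel_tube_center",(307,156),(251,142)),("bolt",(280,162),(250,160)),("jaw",(321,133),(248,119))):
    r=[]
    for p,q in((a,ia),(b,ib)):
        c=min(cut_out(t,p),key=lambda d:np.hypot(*(np.array(d["at"])-q)))
        ys,xs=np.nonzero(c["region"]);print(t,c["at"],xs.min(),xs.max(),ys.min(),ys.max(),(xs.mean(),ys.mean()));r.append((xs.mean(),ys.mean()))
    print(tri(a,r[0],b,r[1]))
E
```

```text
steel_tube_center [307.6, 154.9] 274 342 130 183 (np.float64(307.83194549583646), np.float64(156.60862982588947))
steel_tube_center [252.8, 143.2] 213 290 135 156 (np.float64(251.6293604651163), np.float64(145.28343023255815))
[581.98820529 182.00988315  62.19163697]
bolt [280.7, 163.1] 271 289 154 176 (np.float64(279.359375), np.float64(163.34895833333334))
bolt [251.4, 160.2] 243 256 151 172 (np.float64(249.26291079812208), np.float64(160.69483568075117))
[557.37441739  88.68589469  74.79337535]
jaw [322.0, 131.7] 309 332 110 150 (np.float64(319.771186440678), np.float64(131.1593220338983))
jaw [249.2, 119.1] 239 259 100 137 (np.float64(249.61948249619482), np.float64(118.83561643835617))
[584.62722731 220.33158316 124.15520105]
```

View pics/s.png

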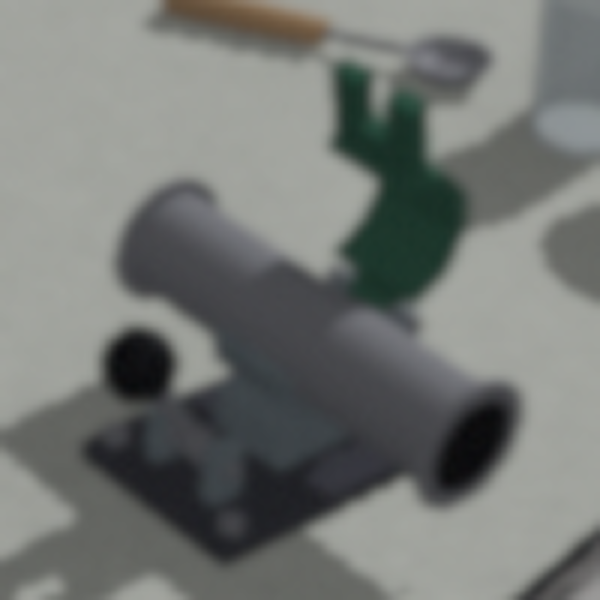

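View pics/d.png

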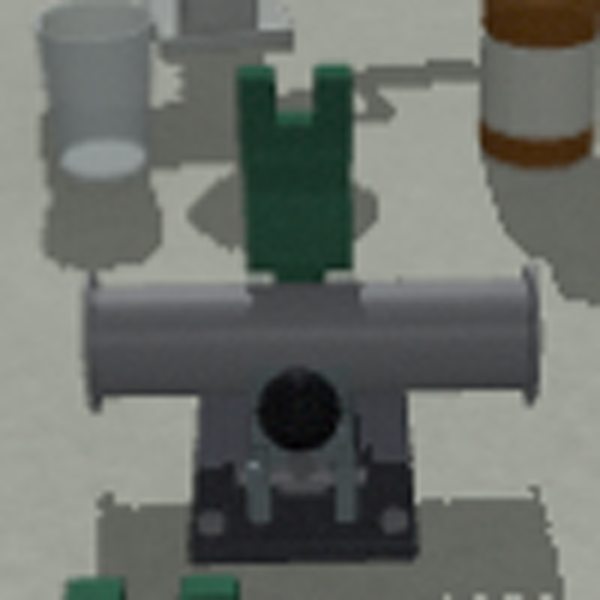

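```bash
python3 - <<'E'
from h import *
from scipy.optimize import least_squares
a=read_camera("scene");b=read_camera("side")
S=lambda u,v:((u+.5)/6-.5+255,(v+.5)/6-.5+100)
D=lambda u,v:((u+.5)/6-.5+200,(v+.5)/6-.5+90)
sc=[S(140,364),S(226,564),S(84,456),S(478,446),S(352,67),S(406,93)]
sd=[D(299,408),D(417,562),D(190,562),D(534,337),D(257,69),D(333,69)]
def model(q):
    x,y,yaw,j,bo=q
    L=[(0,-60-68*np.sin(bo),30+68*np.cos(bo)),(50,-80,0),(-50,-80,0),(100,0,65)]
    for s in(-16.5,16.5):
        L.append((s,45-117*np.cos(j)+8*np.sin(j),65+117*np.sin(j)+8*np.cos(j)))
    L=np.array(L);c,s=np.cos(yaw),np.sin(yaw)
    return L@np.array([[c,-s,0],[s,c,0],[0,0,1]]).T+[x,y,0]
f=lambda q:np.r_[(proj(a,model(q))-sc),(proj(b,model(q))-sd)].ravel()
r=least_squares(f,[580,180,0,1.57,.6],loss="soft_l1");print(r.x.round(3));print(f(r.x).reshape(-1,2).round(1));print(model(r.x).round())
E
```

```text
[ 5.75298e+02  1.75988e+02 -1.94000e-01  1.37200e+00  5.54000e-01]
[[-0.1  0.3]
 [ 0.3  1.2]
 [ 0.1  0.4]
 [-3.  -0.1]
 [ 0.2  0.6]
 [ 0.2  1.5]
 [-0.1 -0.3]
 [ 0.1 -0.8]
 [-0.2 -0.2]
 [-1.9 -0.4]
 [-0.1 -0.1]
 [ 0.1 -0.3]]
[[557.  82.  88.]
 [609.  88.   0.]
 [511. 107.   0.]
 [673. 157.  65.]
 [565. 208. 181.]
 [597. 202. 181.]]
```

```bash
python3 - <<'E'
from h import *
a=read_camera("scene");b=read_camera("side")
def ray(p,x,z):
    K,D,r,t=cam(p);R=cv2.Rodrigues(r)[0];u=cv2.undistortPoints(np.array([[x]],float)*.64,K,D).ravel()
    C=-R.T@t.reshape(3);d=R.T@np.r_[u,1];return (C+d*(z-C[2])/d[2]).round()
print("bottle base",ray(a,(658,245),0)); print("glass",ray(a,(550,190),0));print("grinder",ray(a,(640,175),0))
for n,u,v in(("bottle top",(681,172),(455,112)),("spare jaw tip",(283,240),(353,295)),("grinder top",(685,60),(378,42)),("glass top",(555,152),(338,145))):
    print(n,tri(a,np.array(u)*.64,b,np.array(v)*.64).round())
c,s=np.cos(-.194),np.sin(-.194)
o=np.array([575.3,176.]);L=lambda x,y:(o+[c*x-s*y,s*x+c*y]).round(1)
# centre of fingertips = edge + 10 toward +y
print("start",L(0,90))
for A in np.r_[1.37:-.01:-.1371,]:
    w=13;u=95+0*A
    print(round(A,2),L(0,45-u*np.cos(A)+w*np.sin(A)+10),"tcpz",round(190+65+u*np.sin(A)+w*np.cos(A),1))
print("knob start",L(0,-150),"end",L(0,-87),"yaxis",-s,c)
E
```

```text
bottle base [779. 489.   0.]
glass [520. 526.   0.]
grinder [630. 719.  -0.]
bottle top [778. 483. 155.]
spare jaw tip [ 471. -158.  184.]
grinder top [653. 711. 259.]
glass top [524. 507.  95.]
start [592.7 264.3]
1.37 [584.7 223.9] tcpz 350.7
1.23 [582.2 211.1] tcpz 348.9
1.1 [579.8 198.7] tcpz 345.4
0.96 [577.4 186.8] tcpz 340.2
0.82 [575.3 175.8] tcpz 333.4
0.68 [573.3 165.8] tcpz 325.1
0.55 [571.6 157. ] tcpz 315.5
0.41 [570.1 149.6] tcpz 304.8
0.27 [568.9 143.6] tcpz 293.2
0.14 [568.1 139.3] tcpz 280.8
-0.0 [567.6 136.7] tcpz 267.9
knob start [546.4  28.8] end [558.5  90.6] yaxis 0.19278539057312089 0.9812409455284513
```

Emit:
move_arm([
  [[0.57, 1, 0.4], 1, 0.2],
  [[0.57, 1, 0.4], 1, -0.56],
  [[0.57, 1, 0.2], 1, -0.56],
  [[0.57, 1, 0], 1, -0.56],
  [[0.57, 1, 0], 1, -0.56],
  [[0.57, 1, 0], 1, -0.56],
  [[0.57, 1, 0], 1, -0.56],
  [[0.57, 1, 0], 1, -0.56],
  [[0.57, 1, 0], 1, -0.56],
  [[0.57, 1, 0], 1, -0.56],
  [[0.57, 1, 0], 1, -0.56],
  [[0.57, 1, 0], 1, -0.56],
  [[0.57, 1, 0], 0, -0.56],
  [[0.57, 1, 0], 0, -0.56],
  [[0.57, 1, 0], 0, -0.56],
  [[0.57, 1, 0], 0, -0.56],
  [[0.57, 1, 0], 0, -0.56],
  [[0.57, 1, 0], 0, -0.56],
  [[0.57, 1, 0], 0, -0.56],
  [[0.57, 1, 0], 0, -0.56],
])

```text
t: 2.87
eef_pos: [593.9, 29.5, 434.9]
tcp_rot: [3.141, -0.0, 1.374]
ft_force: [0.7, 0.0, 0.3]
opening: 0.222
grip_force: 0.0
```

Emit:
move_arm([
  [[0, 1, 0], 0, -0.56],
  [[0, 1, 0], 0, -0.56],
  [[0, 1, 0], 0, -0.56],
  [[0, 1, 0], 0, -0.56],
  [[0, 1, 0], 0, -0.56],
  [[0, 1, 0], 0, -0.56],
  [[0, 1, 0], 0, -0.56],
  [[0, 0.8, 0], 0, -0.56],
  [[0, 0, -0.8], 0, -0.56],
  [[0, 0, -0.9], 0, -0.56],
  [[0, 0, -0.8], 0, -0.56],
  [[0, 0, 0], 0, -0.56],
])

```text
t: 3.87
eef_pos: [592.7, 261.8, 355.3]
tcp_rot: [-3.136, 0.003, 1.374]
ft_force: [-0.6, 0.6, 0.1]
opening: 0.218
grip_force: 0.0
```

```bash
python3 - <<'E'
from h import *
b=read_camera("side");print(env.state()["eef_pos"])
c=cv2.resize(b["image"][40:190,170:370,::-1],(800,600),interpolation=cv2.INTER_CUBIC);cv2.imwrite("pics/e.png",c)
E
```

```text
[593.19982775 261.80449843 357.94601948]
```

View pics/e.png

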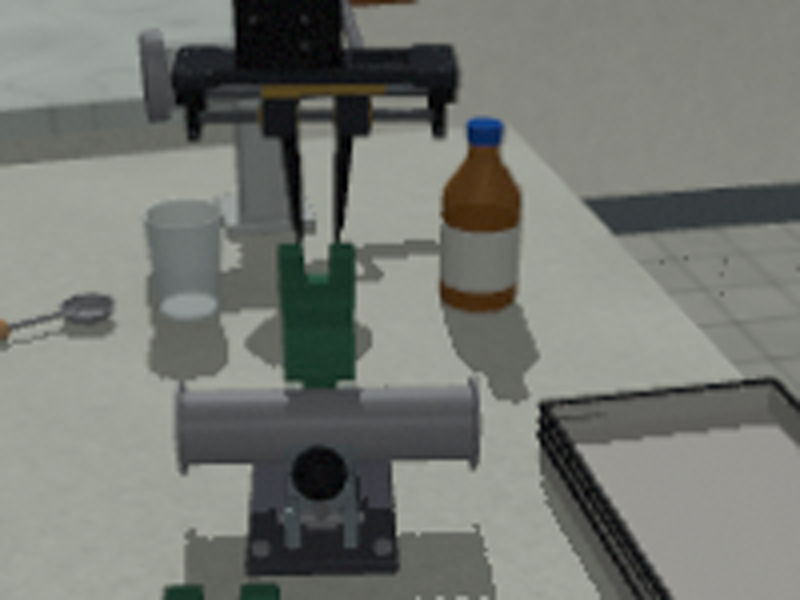

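Emit:
move_arm([
  [[0, 0, 0], 0, -0.4],
  [[-0.1, -0.44, 0], 0, -0.4],
  [[-0.1, -0.44, 0], 0, -0.4],
  [[-0.1, -0.44, 0], 0, -0.4],
  [[-0.09, -0.46, -0.07], 0, -0.4],
  [[-0.09, -0.45, -0.13], 0, -0.4],
  [[-0.09, -0.43, -0.19], 0, -0.4],
  [[-0.08, -0.4, -0.25], 0, -0.4],
  [[-0.07, -0.36, -0.3], 0, -0.4],
  [[0, 0, 0], 0, -0.4],
])

```text
t: 4.75
eef_pos: [571.2, 156.8, 329.7]
tcp_rot: [-3.139, 0.002, 1.372]
ft_force: [-0.1, -0.1, -0.3]
opening: 0.301
grip_force: 0.0
```

```bash
python3 - <<'E'
from h import *
a=read_camera("scene");s=env.state();print(s["eef_pos"],s["ft_force"])
c=cv2.resize(a["image"][60:210,220:420,::-1],(800,600),interpolation=cv2.INTER_CUBIC);cv2.imwrite("pics/f.png",c)
E
```

```text
[571.53993498 157.77434634 330.51271696] [-0.94462765  0.56927076 -0.20964391]
```

View pics/f.png

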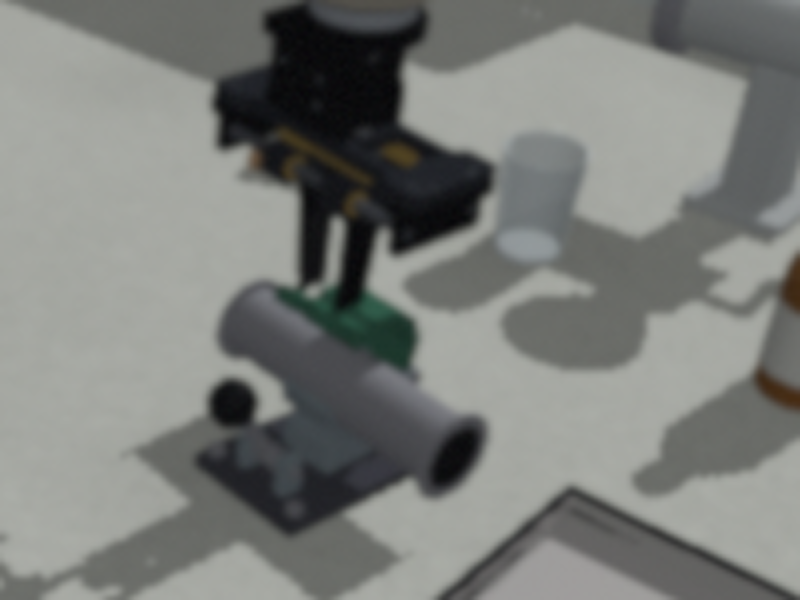

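```bash
python3 - <<'E'
from h import *
a=read_camera("scene")
c,s=np.cos(-.194),np.sin(-.194)
W=lambda x,y,z:(575.3+c*x-s*y,176+s*x+c*y,z)
for j in(1.37,1,.8,.68,.5):
    P=[W(sx,45-u*np.cos(j)+w*np.sin(j),65+u*np.sin(j)+w*np.cos(j)) for sx,u,w in((-25,117,8),(25,117,8),(25,45,35),(-25,45,35))]
    print(j,((proj(a,P)-[220,60])*4).round().tolist())
print(((proj(a,[W(-16,-35,140),W(16,-35,140)])-[220,60])*4).round())
print([(d["at"],round(d["confidence"],2)) for d in search_frame("jaw",a)])
E
```

```text
1.37 [[364.0, 200.0], [419.0, 232.0], [450.0, 301.0], [398.0, 269.0]]
1 [[315.0, 237.0], [369.0, 270.0], [430.0, 303.0], [377.0, 271.0]]
0.8 [[291.0, 264.0], [344.0, 298.0], [417.0, 309.0], [365.0, 276.0]]
0.68 [[278.0, 282.0], [330.0, 317.0], [410.0, 313.0], [357.0, 280.0]]
0.5 [[260.0, 311.0], [312.0, 346.0], [398.0, 322.0], [346.0, 289.0]]
[[293. 292.]
 [327. 314.]]
[([163.9, 277.0], 0.9), ([310.9, 139.7], 0.57)]
```

Emit:
move_arm([
  [[-0.06, -0.28, -0.35], 0, -0.4],
  [[-0.05, -0.24, -0.4], 0, -0.4],
  [[-0.04, -0.2, -0.42], 0, -0.4],
  [[-0.03, -0.13, -0.45], 0, -0.4],
  [[-0.01, -0.05, -0.24], 0, -0.4],
  [[-0.01, -0.04, -0.23], 0, -0.4],
  [[0, 0, -0.06], 0, -0.4],
  [[0, 0, 0], 0, -0.4],
])

```text
t: 5.57
eef_pos: [565.7, 131.3, 269.2]
tcp_rot: [3.14, -0.0, 1.374]
ft_force: [-6.7, -2.9, 21.8]
opening: 0.299
grip_force: 11.2
```

Emit:
move_arm([
  [[0, 0, -0.03], 0, -0.4],
  [[0, 0, 0], 0, -0.4],
  [[0, 0, 0], 0, -0.4],
])

```text
t: 5.82
eef_pos: [565.6, 131.3, 269.1]
tcp_rot: [3.14, -0.0, 1.375]
ft_force: [-10.3, -3.5, 32.3]
opening: 0.299
grip_force: 15.8
```

Emit:
move_arm([
  [[0, 0, 0.9], 0, -0.4],
  [[0, 0, 0.9], 0, -1],
  [[0, 0, 0.9], 0, -1],
  [[-0.16, -0.84, 0], 0, -1],
  [[-0.16, -0.84, 0], 0, -1],
  [[-0.16, -0.84, 0], 0, -1],
  [[-0.16, -0.84, 0], 0, -1],
  [[0, 0, -0.8], 0, -1],
  [[0, 0, -0.8], 0, -1],
  [[0, 0, -0.8], 0, -1],
  [[0, 0, -0.2], 0, -1],
  [[0, 0, 0], 0, -1],
])

```text
t: 6.82
eef_pos: [546.5, 30.4, 268.0]
tcp_rot: [-3.139, 0.0, 1.374]
ft_force: [0.6, -0.5, -0.3]
opening: 0.001
grip_force: 0.0
```

```bash
python3 - <<'E'
from h import *
a=read_camera("scene");b=read_camera("side");s=env.state();print(s["eef_pos"],s["ft_force"],s["opening"])
x=cv2.resize(a["image"][80:200,240:340,::-1],(400,480),interpolation=cv2.INTER_CUBIC)
y=cv2.resize(b["image"][80:200,200:300,::-1],(400,480),interpolation=cv2.INTER_CUBIC);cv2.imwrite("pics/g.png",np.hstack([x,y]))
E
```

```text
[546.92810356  30.44666153 270.00537134] [-0.07042598 -0.51833327  0.66264145] 0.005896749858262281
```

View pics/g.png

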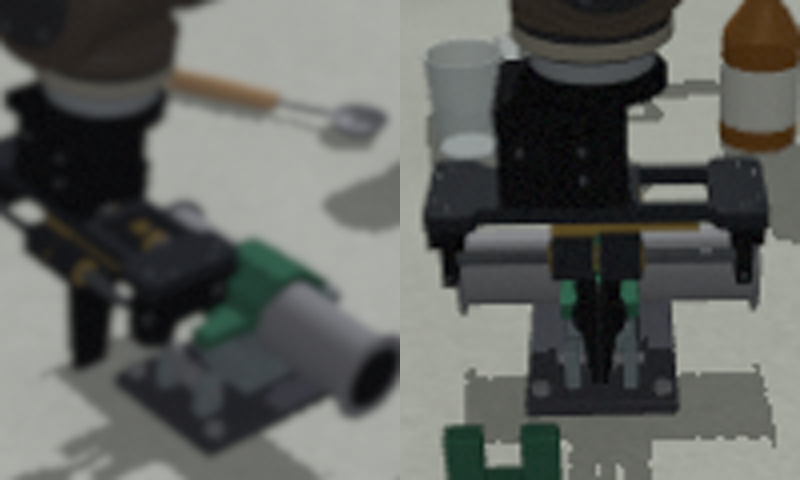

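Emit:
move_arm([
  [[0.075, 0.38, 0.03], 0, -1],
  [[0.075, 0.38, 0.03], 0, -1],
  [[0.075, 0.38, 0.03], 0, -1],
  [[0.06, 0.3, 0.03], 0, -1],
  [[0.05, 0.25, 0.03], 0, -1],
  [[0.03, 0.15, 0.03], 0, -1],
  [[0, 0, 0], 0, -1],
])

```text
t: 7.5
eef_pos: [557.6, 86.6, 274.9]
tcp_rot: [3.141, -0.0, 1.375]
ft_force: [0.4, 0.3, 0.4]
opening: 0.006
grip_force: 0.0
```

Emit:
move_arm([
  [[0.015, 0.08, 0], 0, -1],
  [[0.015, 0.08, 0], 0, -1],
  [[0, 0, 0], 0, -1],
])

```text
t: 7.75
eef_pos: [558.4, 90.2, 274.5]
tcp_rot: [-3.141, 0.0, 1.374]
ft_force: [-0.4, -0.7, 0.7]
opening: 0.008
grip_force: 0.4
```

Emit:
move_arm([
  [[0.015, 0.08, 0], 0, -1],
  [[0.015, 0.08, 0], 0, -1],
  [[0, 0, 0], 0, -1],
])

```text
t: 8.0
eef_pos: [559.0, 92.4, 274.5]
tcp_rot: [-3.14, 0.005, 1.375]
ft_force: [-5.8, -30.1, 6.6]
opening: 0.009
grip_force: 15.3
```

Emit:
move_arm([
  [[0, 0.03, 0], 0, -1],
  [[0, 0, 0], 0, -1],
  [[-0.16, -0.8, 0], 0, -1],
  [[-0.16, -0.8, 0], 0, -1],
  [[0, 0, 1], 0, -1],
  [[0, 0, 1], 0, -1],
  [[0, 0, 1], 0, -1],
  [[0, 0, 1], 0, -1],
  [[-0.8, 0, 0.3], 0, -1],
  [[-0.8, 0, 0.3], 0, -1],
  [[-0.8, 0, 0], 0, -1],
  [[-0.8, 0, 0], 0, -1],
  [[0, 0, 0], 0, -1],
])

```text
t: 9.08
eef_pos: [450.4, 48.0, 412.7]
tcp_rot: [-3.14, -0.0, 1.374]
ft_force: [0.0, 0.2, -0.9]
opening: 0.004
grip_force: 0.0
```

```bash
python3 - <<'E'
from h import *
a=read_camera("scene");b=read_camera("side");s=env.state();print(s["eef_pos"],s["ft_force"],s["opening"])
x=cv2.resize(a["image"][100:200,250:350,::-1],(400,400),interpolation=cv2.INTER_CUBIC)
y=cv2.resize(b["image"][100:200,200:300,::-1],(400,400),interpolation=cv2.INTER_CUBIC);cv2.imwrite("pics/i.png",np.hstack([x,y]))
c,s=np.cos(-.194),np.sin(-.194)
W=lambda x,y,z:(575.3+c*x-s*y,176+s*x+c*y,z)
for bo in(0,.1):
    k=W(0,-60-68*np.sin(bo),30+68*np.cos(bo));print(bo,(proj(a,[k])-[250,100])*4,(proj(b,[k])-[200,100])*4)
for p,o in((a,(250,100)),(b,(200,100))):
    print([((np.array(d["at"])-o)*4,d["confidence"]) for d in search_frame("bolt",p)])
for t in (0,.1):
  P=[W(sx,45-117*np.cos(t)+14*np.sin(t),65+117*np.sin(t)+14*np.cos(t)) for sx in(-25,25)];print(t,((proj(a,P)-[250,100])*4).round(),((proj(b,P)-[200,100])*4).round())
E
```

```text
[453.55816292  47.82284772 412.98412173] [0.62435187 0.75392296 0.32377681] 0.0026052456496827143
0 [[154.90205914 210.49317266]] [[197.2323332  185.35630102]]
0.1 [[146.86510412 214.38518339]] [[197.19730419 191.28195626]]
[(array([147.6, 223.6]), 0.48)]
[(array([196.8, 195.6]), 0.75)]
0 [[114. 223.]
 [164. 259.]] [[158. 222.]
 [238. 221.]]
0.1 [[117. 207.]
 [168. 243.]] [[157. 204.]
 [238. 203.]]
```

View pics/i.png

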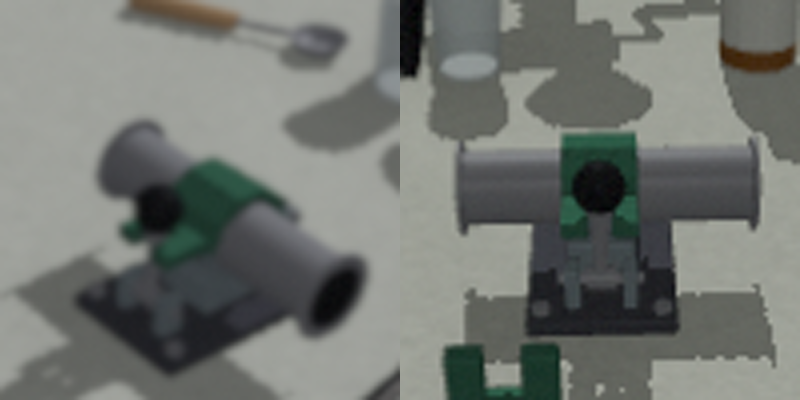

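The picture shows the jaw shut and the knob at (157,208) and (199,187) in the two crops. That is within about 3 px of the model at bolt 0, and the tube is in place.

```bash
python3 -c "
from cell import env
print(env.job_done())"
```

```text
the job is handed in; nothing more can be done
None
```

The steel-tube clamp's top half is fully shut and its bolt then swung fully up into the slot, both confirmed in the last pictures with the tube still in place; the blue-tube clamp was left alone, and the job is handed in at about 9 s on the robot's clock (verdict not shown).

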